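# Rebuild the slatted airing stand and snap its cap on

### The job

Put the airing stand back together: lay the two loose wooden slats squarely crosswise and centred over the stand's two bearers, one on each side of the stud and both close enough to it for the rim of the cap to cover their inner edges, and let go of them. Then set the white cap on the stud and press it straight down through the click until it is fully home, and finish while still holding it down: keep pressing firmly, without letting go or backing off. Leave everything else on the shelf where it is.

Things in the scene. Friction and masses are not known exactly. Their poses are not given: they have to be found in the camera images.
- stand: fixed wooden stand: plinth 170 x 130 x 12 mm with two bearers on it, 160 mm long along the stand's x, 18 wide, 22 tall, centred at y = +45 and -45 mm, tops 34 mm above the shelf. Origin: centre of the plinth's underside, on the shelf; x along the bearers, z up. Slats go across the bearers (length along the stand's y). A steel stud stands in the middle.
- seat_p (a point): good spot for the middle of one slat's underside, at bearer top height, 34 mm above the shelf: 50 mm from the stud's axis towards the stand's +x, midway between the bearers
- seat_m (a point): the same spot for the other slat, 50 mm towards the stand's -x
- stud: fixed steel stud in the stand's middle, 18 mm in diameter, 68 mm tall, its last 10 mm tapering to a 10 mm flat top. Origin: centre of its foot, 12 mm above the shelf; z up. Four sprung balls stick out 4 mm from its sides, centres 61 mm above the shelf: forcing the cap over them takes about 6 to 12 N, then the force drops (the click) and the cap goes home, its ceiling on the stud's top.
- cap: loose white plastic snap cap, about 80 g, rim down: round rim 96 mm wide, 5 mm thick, with an upright round hub 38 mm in diameter to grip, its flat closed top 42 mm above the underside. Origin: centre of its underside; z up. Below, a 21 mm hole through the rim widens to 30 mm inside the hub, 30 mm deep to the ceiling.
- cap_top (a point): centre of the cap's flat top, 42 mm above its underside; 92 mm above the shelf when the cap is fully home, about 108 mm when it only rests on the balls, not yet clicked
- stud_tip: the flat end of the stud, 10 mm in diameter and 8 mm tall, the stop for the cap's ceiling. Origin: 72 mm above the shelf, on the stud's axis; its top is 80 mm above the shelf
- slat_a: loose wooden slat 150 x 36 x 14 mm, about 50 g, lying flat. Origin: centre of its underside; x along its length, y across its width, z up. Both slats are alike and either may go on either side.
- slat_b: the other loose wooden slat, same as slat_a: 150 x 36 x 14 mm, origin at the centre of its underside, x along its length
- peg: loose bystander, not part of the job; a stainless steel spring-clip peg 75 x 11 x 13 mm. Origin: middle of its underside
- brush: loose bystander, not part of the job; a wooden-handled stain brush, 200 x 34 x 32 mm, bristles down. Origin: on the shelf under its middle
- dish: loose bystander, not part of the job; a small white ceramic coin dish 84 mm in diameter, 22 mm tall. Origin: centre of its underside
- tin: loose bystander, not part of the job; a closed aluminium tin 104 x 69 x 40 mm. Origin: centre of its underside
There are look-alikes about, which are no part of the job. What is shaped like the cap but green or purple is not meant.

How it is judged:
By the outcome, as a careful person would: the job done as asked, in the order asked, and still so for the second after the job is handed in, while the arm keeps its last pose, push and grip.
It also fails if it takes over 70 s, if anything falls off the work surface, if the arm or the gripper's body presses on something with over 40 N, if the wrist force passes 120 N, or if a joint passes its speed limit or range.

### The arm

A 6-joint arm with a two-finger parallel gripper is mounted at the origin on the work surface. World frame = base frame: x ahead of the robot, y to its left, z up, the work surface at z = 0. Lengths are in m, angles in degrees, forces in N, time in s.
With the tool pointing down it reaches from about 0.3 to 0.75 m from the base axis. Payload 8.5 kg.
Tool frame: the origin (TCP) lies between the finger pads; the fingertips stand ahead of it and the grasp point (between the pads) lies 8 mm behind it (env.tcp_to_tips is the z of the fingertips in the tool frame, in m); z points along the fingers, x is the direction in which the jaws open and shut, and the axes are right-handed (so a half turn about z gives the same grasp; the last joint's range is limited). The gripper opens to 85 mm and grips with 20 to 120 N. Pads are 22 mm wide; open, the fingers measure 114 mm over their backs; the gripper's body (76 mm by 85 mm) begins 54 mm behind the grasp point. The pads swing forward as they close: fully open they stand 13 mm farther back than shut.
Start: joints at [54.815, 21.807, 74.336, -0, 83.858, -12.336], TCP at [0.214, 0.507, 0.242] pointing down, gripper open.
Joint ranges: [-178.18, 178.18], [-50.72, 133.34], [12.68, 142.11], [-81.47, 261.47], [9.98, 163.14], [-165.26, 165.26]. Speed limits (degrees/s): [136.94, 136.94, 180, 180, 180, 180].

### API

Orientations are given as a 3x3 rotation matrix whose columns are the frame's x, y, z axes.
In Python, from rig import observe, viewer, env gives the robot as it stands.
- The arm moves only by the tool jog_arm, never from a script. Its arguments are lists of equal length, an entry for each row: "dr": the turn, a rotation vector about the tool's x, y, z in rad, a list of three; "slide": the shift along the tool's x, y, z in m, a list of three; "gripper": the opening, from -1 (shut) to 1 (fully open), so that 0 is half open. In form: {"dr": [[rx, ry, rz], ...], "slide": [[dx, dy, dz], ...], "gripper": [gripper, ...]}. A call has exactly 10 rows; each row shifts and turns the commanded pose from where the row before left it, along the tool's axes as they then stand; what a row does not reach is not made up. A row lasts 1/10 s, in which the tool goes at most 50 mm and 8.59 degrees, less where a joint would pass 70% of its speed; a pose out of reach is approached as far as the arm can. A call is refused whole if a number of a shift passes 0.05 or a number of a turn 0.15, either way. A call with a gripper value outside its range is refused whole. The fingers move at their own pace and stop on an object; "force" is the grip in N (left out, the last holds). Time passes only in rows, so rows that do not move let the fingers close, or fill a call up. It gives the time, the measured TCP pose, the force and the opening at its end, in the units of the state.
- observe(): the state, without advancing time (a new reading comes with each control period).
- viewer.get_image(name): name is "side" or "top"; returns a dict with "pixels" (420x560x3 uint8, blue, green, red), "camera_matrix" (3x3 intrinsics, pixels), "R" (3x3) and "t" (3): a world point X has camera coordinates R X + t. Camera axes: x right, y down, z forward; pixel columns grow to the right and rows downward; lengths in m; the calibration is good to about 2 mm. A picture is of the moment at which its call begins. There is no depth.
- env.close_job(): hands the job in, once; it reports no verdict.
The state is a dict: "time_s": time; "q": joint angles; "qvel": joint speeds; "joint_efforts": joint torques, N m; "position": TCP position; "tool_rot": TCP orientation; "ft_force": force on the tool from outside, world axes, zero at the start; "wrist_torque": the same for the moment, N m; "grip_width": finger opening in m.
Only numpy, scipy, OpenCV 4.12 (cv2) and the standard library are available. Lean on these libraries where they do the work, as an engineer would, in place of code of your own. Each camera call takes 0.05 s, during which the arm holds its last target.

## Working session

There is one attempt and no reset: what is moved stays moved. The work goes in short steps, Python scripts to look and compute and a tool call to move; the robot and the scene stay as the last step left them, time stands still between calls to the robot, and variables do not carry over. Pictures are saved under pics/ and viewed, and the job is handed in when it is done.

Besides the shell and the picture viewer there is one more tool, called by a JSON object that holds its "op" and its "data". jog_arm: Moves the arm, as the interface text tells. Its arguments: {"type":"object","properties":{"dr":{"type":"array","items":{"type":"array","items":{"type":"number"}}},"slide":{"type":"array","items":{"type":"array","items":{"type":"number"}}},"gripper":{"type":"array","items":{"type":"number"}},"force":{"type":"number"}},"required":["dr","slide","gripper"]}

```bash
mkdir -p pics; ls; python3 - <<'E'
from rig import observe, viewer, env
import cv2,numpy as np
s=observe()
for k,v in s.items(): print(k,np.round(v,4).tolist())
print(env.tcp_to_tips)
for n in("side","top"):
    d=viewer.get_image(n); cv2.imwrite(f"pics/{n}0.png",d["pixels"]); print(n,d["camera_matrix"],d["R"],d["t"])
E
```

```text
pics
time_s 0.0
q [54.8148, 21.8415, 74.3867, 0.0009, 83.8583, -12.3343]
qvel [0.0138, 0.0387, -0.0411, -0.0097, -0.0329, 0.0066]
joint_efforts [-0.0018, -44.8454, -23.128, -0.0003, 0.0047, -0.0]
position [0.2134, 0.5066, 0.2417]
tool_rot [[0.3883, 0.9215, -0.0009], [0.9215, -0.3883, -0.0012], [-0.0015, -0.0003, -1.0]]
ft_force [-0.0206, 0.5738, 0.6034]
wrist_torque [-0.0313, -0.0163, -0.042]
grip_width 0.0855
0.011
side [[379.63795968   0.         281.55653559]
 [  0.         379.63795968 209.10251011]
 [  0.           0.           1.        ]] [[ 0.77806929 -0.62816023 -0.00478712]
 [-0.47968976 -0.58921177 -0.65017477]
 [ 0.4055933   0.50817735 -0.75976961]] [-0.43163109  0.27869483  0.78351049]
top [[392.28091949   0.         280.25590447]
 [  0.         392.28091949 213.79720887]
 [  0.           0.           1.        ]] [[ 0.00654086 -0.99916095  0.04043023]
 [-0.98747065 -0.01282855 -0.15728047]
 [ 0.15766716 -0.03889492 -0.98672603]] [-0.08875909  0.52267435  0.99038745]
```

View pics/side0.png

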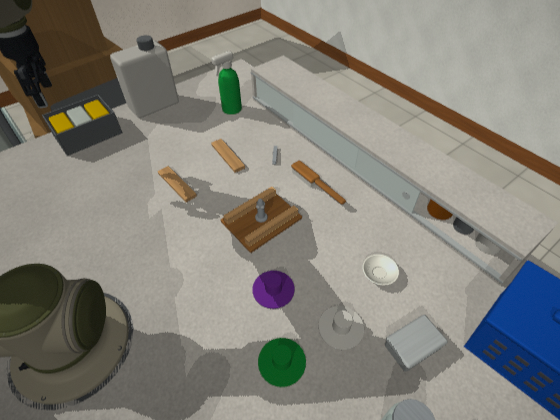

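View pics/top0.png

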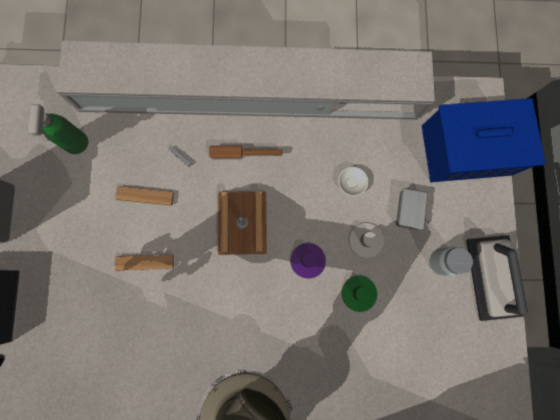

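Candidates (top view):
- **Cap:** white (367,240). Look-alikes are purple (308,260), green (360,293), the white dish (353,180) and the tin (412,208). I choose (367,240), which is white with a hub.
- **Slats:** (145,196) and (145,262). The brush at (245,152) is wooden too, but not a slat.

I'll check these in a close crop.

```bash
python3 - <<'E'
import cv2,numpy as np
t=cv2.imread("pics/top0.png"); s=cv2.imread("pics/side0.png")
a=cv2.resize(t[170:285,100:280],None,fx=4,fy=4,interpolation=cv2.INTER_CUBIC)
cv2.imwrite("pics/c1.png",a)
b=cv2.resize(t[200:280,327:407],None,fx=5,fy=5,interpolation=cv2.INTER_CUBIC)
c=cv2.resize(s[290:370,303:383],None,fx=5,fy=5,interpolation=cv2.INTER_CUBIC)
cv2.imwrite("pics/c2.png",np.hstack([b,c]))
d=cv2.resize(s[130:260,150:310],None,fx=4.5,fy=4.5,interpolation=cv2.INTER_CUBIC)
cv2.imwrite("pics/c3.png",d)
E
```

```text
(no output)
```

View pics/c1.png

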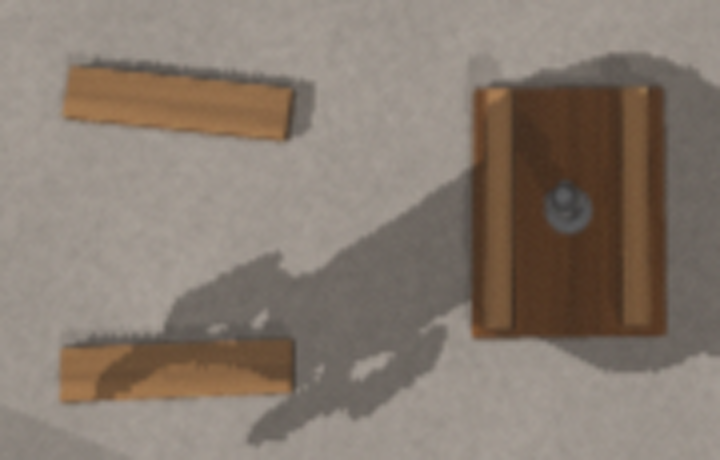

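View pics/c2.png

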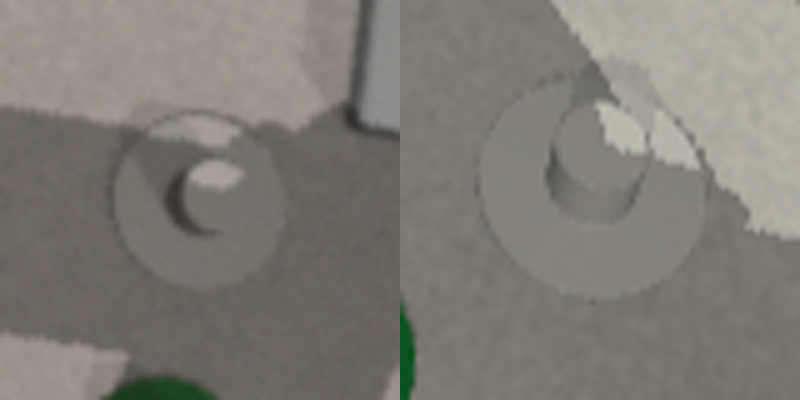

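View pics/c3.png

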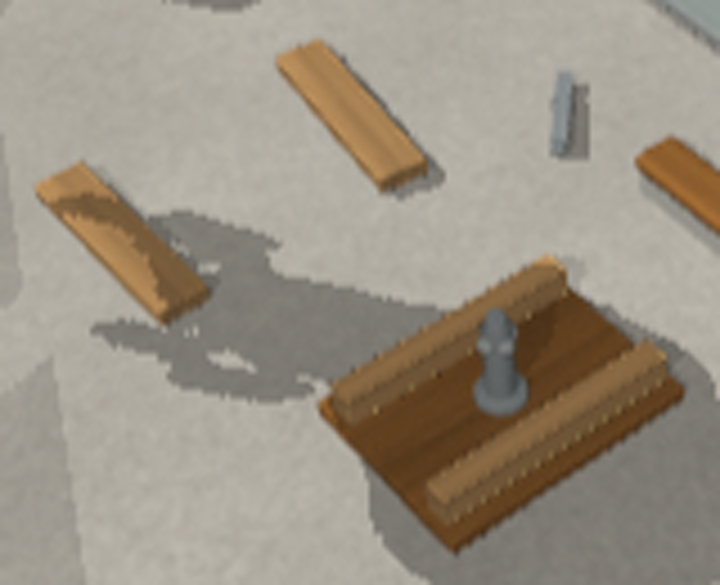

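```bash
cat > h.py <<'E'
import cv2,numpy as np,json
from rig import observe,viewer,env
def shot(n,f=None):
    d=viewer.get_image(n)
    if f: cv2.imwrite("pics/"+f,d["pixels"])
    return d
def cast(d,uv,z):
    uv=np.asarray(uv,float).reshape(-1,2)
    K,R,t=[np.array(d[k],float) for k in("camera_matrix","R","t")]
    r=np.c_[uv,np.ones(len(uv))]@np.linalg.inv(K).T@R
    c=-R.T@t.ravel()
    return c+r*((z-c[2])/r[:,2])[:,None]
def proj(d,X):
    X=np.asarray(X,float).reshape(-1,3)
    p=(X@np.array(d["R"]).T+np.array(d["t"]).ravel())@np.array(d["camera_matrix"]).T
    return p[:,:2]/p[:,2:]
def biggest(m,box):
    k=np.zeros_like(m);x0,y0,x1,y1=box;k[y0:y1,x0:x1]=m[y0:y1,x0:x1]
    cs,_=cv2.findContours(k,cv2.RETR_EXTERNAL,cv2.CHAIN_APPROX_NONE)
    return max(cs,key=cv2.contourArea)
def rect(d,c,z):
    w=cast(d,c.reshape(-1,2),z)[:,:2]*1000
    return cv2.minAreaRect(w.astype(np.float32))
E
python3 - <<'E'
from h import *
for n in("top","side"):
    d=shot(n); print(n,"cam",-np.array(d["R"]).T@np.array(d["t"]))
    hsv=cv2.cvtColor(d["pixels"],cv2.COLOR_BGR2HSV)
    for p in ([(145,196),(145,262),(224,222),(242,245),(280,222),(367,240),(340,240)] if n=="top" else [(228,155),(180,185),(343,345)]): print(p,hsv[p[1],p[0]])
    m=((hsv[...,0]>5)&(hsv[...,0]<22)&(hsv[...,1]>95)&(hsv[...,2]>40)).astype(np.uint8)*255
    cv2.imwrite(f"pics/m_{n}.png",m)
    bx={"top":[("slA",(105,180,185,215)),("slB",(105,245,185,280)),("stand",(205,180,280,265))],"side":[("slA",(205,130,250,180)),("slB",(150,160,200,205)),("stand",(215,180,305,255))]}[n]
    for k,b in bx:
        c=biggest(m,b); r=rect(d,c,.014 if k!="stand" else .012); print(k,cv2.boundingRect(c),np.round(r[0],1),np.round(r[1],1),round(r[2],1))
E
```

```text
top cam [ 0.36055455 -0.04345842  1.06303609]
(145, 196) [ 14 121 137]
(145, 262) [ 14 126 140]
(224, 222) [ 14 126 117]
(242, 245) [ 12 134  74]
(280, 222) [ 14  26 108]
(367, 240) [ 16  24 119]
(340, 240) [ 14  26 107]
slA (116, 187, 57, 18) [573.7 282.4] [149.2  36.2] 85.0
slB (115, 255, 58, 15) [395.4 273. ] [ 34.7 147.7] 2.6
stand (218, 192, 49, 62) [504.2  18.7] [168.  127.6] 1.7
side cam [ 0.15173934 -0.5050855   0.77442153]
(228, 155) [ 17 129 158]
(180, 185) [ 16 129 138]
(343, 345) [ 24  19 133]
slA (212, 139, 33, 33) [567.4 273.9] [156.6  38.3] 84.5
slB (158, 167, 38, 35) [389.2 264.6] [ 36.6 155.6] 2.4
stand (221, 187, 81, 66) [502.1  16.9] [180.  139.5] 1.2
```

```bash
python3 - <<'E'
from h import *
out={}
d=shot("top");e=shot("side")
for n,D,b in(("top",d,(228,200,258,240)),("side",e,(245,190,278,230))):
    hsv=cv2.cvtColor(D["pixels"],cv2.COLOR_BGR2HSV)
    m=(((hsv[...,1]<60)|((hsv[...,0]>60)&(hsv[...,0]<150)))).astype(np.uint8)*255
    c=biggest(m,b); print(n,cv2.boundingRect(c)); 
    x0,y0,x1,y1=b; 
    cv2.imwrite(f"pics/st_{n}.png",cv2.resize(D["pixels"][y0:y1,x0:x1],None,fx=14,fy=14,interpolation=cv2.INTER_NEAREST))
# bearers in top view: warp line edges: bright wood mask
hsv=cv2.cvtColor(d["pixels"],cv2.COLOR_BGR2HSV)
print(hsv[215,210:275,2]); print(hsv[235,210:275,2]); print(hsv[185:260,243,2])
# cap: edges crop
for n,D,b in(("top",d,(337,215,397,265)),("side",e,(313,295,373,355))):
    x0,y0,x1,y1=b
    g=cv2.resize(D["pixels"][y0:y1,x0:x1],None,fx=10,fy=10,interpolation=cv2.INTER_CUBIC)
    cv2.imwrite(f"pics/cap_{n}.png",cv2.convertScaleAbs(g,alpha=3,beta=-230))
E
```

```text
top (236, 215, 12, 13)
side (255, 199, 12, 23)
[155 149 131 125 112 108 102  88  75  75  77  92 112 116 119 117 113 100
  76  80  78  77  76  78  72  70  70  71  71  68  68  67  67  67  74  80
  81  80  80  79  80  78  78  74  72  85 108 113 118 118 113 101  76  77
  81  83  91 103 109 108 106 108 109 109 109]
[108 108 106 108 106 104  99  87  76  76  82  95 108 115 120 121 115 105
  78  82  81  81  79  81  80  80  80  82  80  79  81  81  75  72  74  77
  78  78  77  78  81  81  77  73  69  77 110 111 117 119 115 106  88  84
  79  82  88 101 104 105 106 105 107 104 105]
[153 130 116 113 103  92  79  76  78  77  79  78  78  79  77  77  77  77
  76  78  77  78  78  76  76  76  76  75  76  76  67  65  62  63  66  67
  67  67  63  66  84  90  85  77  71  73  71  73  71  73  72  72  71  72
  72  73  72  73  72  73  73  71  73  73  72  71  75  74  77  86 102 109
 105 112 140]
```

View pics/st_top.png

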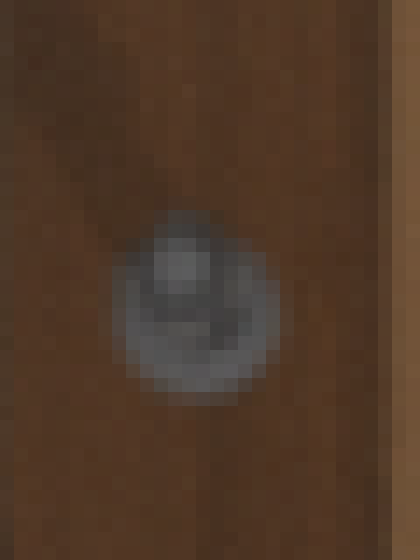

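View pics/st_side.png

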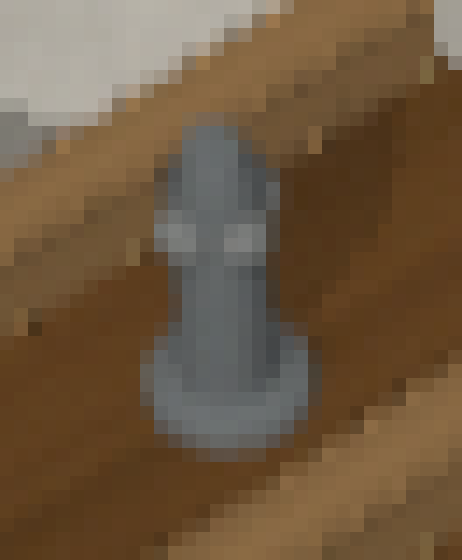

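View pics/cap_top.png

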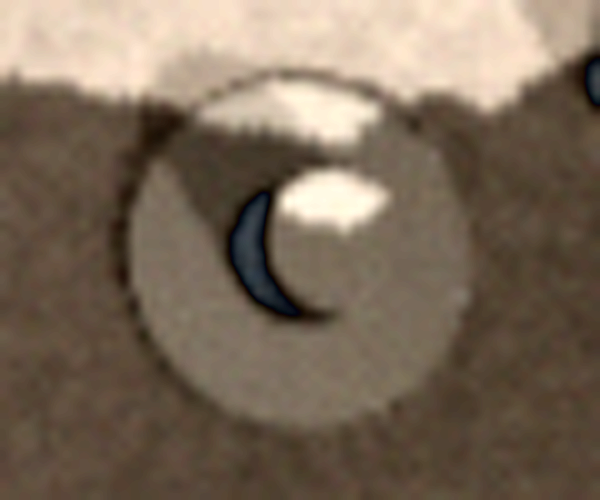

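View pics/cap_side.png

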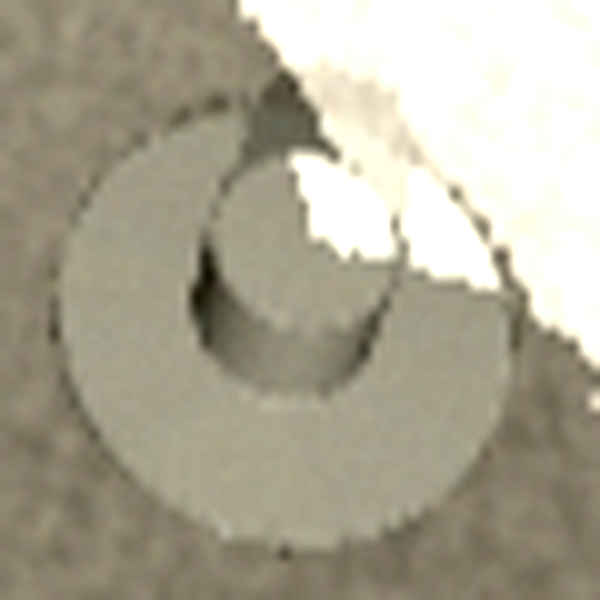

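```bash
python3 - <<'E'
from h import *
d=shot("top");e=shot("side")
f=lambda D,p,z:np.round(cast(D,p,z)[0]*1000,1)
print("caprim",f(d,(366.65,239.65),.005),f(e,(341.35,326.85),.005))
print("captop",f(d,(369.65,239.15),.042),f(e,(343.2,318.65),.042))
print("tip",f(d,(240.5,218.2),.080),f(e,(259.5,199),.080))
# triangulate
def tri(p,q):
    P=[np.array(D["camera_matrix"])@np.c_[D["R"],np.ravel(D["t"])] for D in(d,e)]
    X=cv2.triangulatePoints(P[0],P[1],np.array(p,float).reshape(2,1),np.array(q,float).reshape(2,1)); return np.round(X[:3,0]/X[3,0]*1000,1)
print(tri((240.5,218.2),(259.5,199)),tri((366.65,239.65),(341.35,326.85)),tri((369.65,239.15),(343.2,318.65)))
# plinth in both views, predicted corners vs bearers
th=np.radians(1.7);R=np.array([[np.cos(th),-np.sin(th)],[np.sin(th),np.cos(th)]])
for n,D in(("top",d),("side",e)):
    im=cv2.resize(D["pixels"],None,fx=4,fy=4,interpolation=cv2.INTER_CUBIC)
    for c in ((504.2,18.7),):
        def L(pts,z,col):
            w=[np.r_[R@np.array(p)+c,z]/1000 for p in pts]
            cv2.polylines(im,[np.int32((proj(D,w)+.5)*4)],True,col,1)
        L([(-85,-65),(85,-65),(85,65),(-85,65)],12,(255,0,0))
        for s in(-45,45): L([(-80,s-9),(80,s-9),(80,s+9),(-80,s+9)],34,(0,255,0))
        L([(5*np.cos(a),5*np.sin(a)) for a in np.linspace(0,6.28,20)],80,(0,0,255))
        L([(9*np.cos(a),9*np.sin(a)) for a in np.linspace(0,6.28,20)],70,(0,255,255))
    b=(200,180,290,270) if n=="top" else(210,175,310,260)
    cv2.imwrite(f"pics/ov_{n}.png",im[b[1]*4:b[3]*4,b[0]*4:b[2]*4])
a,b=cv2.imread("pics/ov_top.png"),cv2.imread("pics/ov_side.png")
h=360;k=np.zeros((h,800,3),np.uint8);k[:a.shape[0],:a.shape[1]]=a[:h];k[:b.shape[0],380:380+b.shape[1]]=b[:h];cv2.imwrite("pics/ov.png",k)
E
```

```text
caprim [ 461.2 -321.6    5. ] [ 455.1 -324.     5. ]
captop [ 459.1 -319.9   42. ] [ 455.7 -322.7   42. ]
tip [505.1  18.2  80. ] [500.9  19.2  80. ]
[503.4  19.1  79. ] [ 460.4 -322.8   -3.6] [ 459.2 -321.3   35.4]
```

View pics/ov.png

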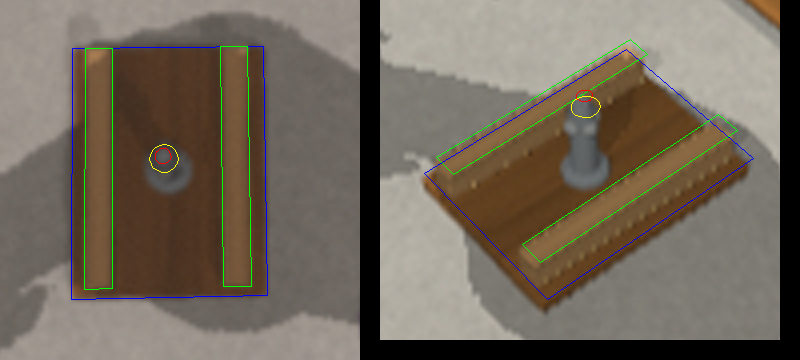

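{"op": "jog_arm", "data": {"dr": [[0,0,0.141],[0,0,0.141],[0,0,0.141],[0,0,0.141],[0,0,0.141],[0,0,0.141],[0,0,0.141],[0,0,0.141],[0,0,0],[0,0,0]], "slide": [[0,0,0],[0,0,0],[0,0,0],[0,0,0],[0,0,0],[0,0,0],[0,0,0],[0,0,0],[0,0,0.03],[0,0,0.03]], "gripper": [0.6,0.6,0.6,0.6,0.6,0.6,0.6,0.6,0.6,0.6], "force": 40}}

```text
time_s: 1.4
position: [0.2137, 0.5071, 0.1821]
tool_rot: [[0.999, 0.044, 0.001], [0.044, -0.999, 0.002], [0.001, -0.002, -1.0]]
ft_force: [-0.0, -0.0, -0.1]
grip_width: 0.0686
```

{"op": "jog_arm", "data": {"dr": [[0,0,0],[0,0,0],[0,0,0],[0,0,0],[0,0,0],[0,0,0],[0,0,0],[0,0,0],[0,0,0],[0,0,0]], "slide": [[0.0212,0.0303,0.01],[0.0212,0.0303,0.01],[0.0212,0.0303,0.01],[0.0212,0.0303,0.01],[0.0212,0.0303,0.01],[0.0212,0.0303,0.01],[0.0212,0.0303,0.01],[0.0212,0.0303,0.01],[0,0,0],[0,0,0]], "gripper": [0.6,0.6,0.6,0.6,0.6,0.6,0.6,0.6,0.6,0.6]}}

```text
time_s: 2.4
position: [0.3939, 0.2717, 0.1022]
tool_rot: [[0.999, 0.042, -0.0], [0.042, -0.999, -0.0], [-0.0, -0.0, -1.0]]
ft_force: [-0.6, 0.3, 1.3]
grip_width: 0.0681
```

```bash
python3 - <<'E'
from h import *
d=shot("top","t1.png");e=shot("side","s1.png")
a=cv2.resize(d["pixels"][200:320,80:220],None,fx=2.8,fy=2.8);b=cv2.resize(e["pixels"][100:220,110:250],None,fx=2.8,fy=2.8)
cv2.imwrite("pics/v1.png",np.hstack([a,b])); print(observe()["position"],proj(d,observe()["position"]),proj(e,observe()["position"]))
E
```

```text
[0.39326859 0.27271069 0.10257914] [[132.39642096 261.63530601]] [[169.05030202 157.15698026]]
```

View pics/v1.png

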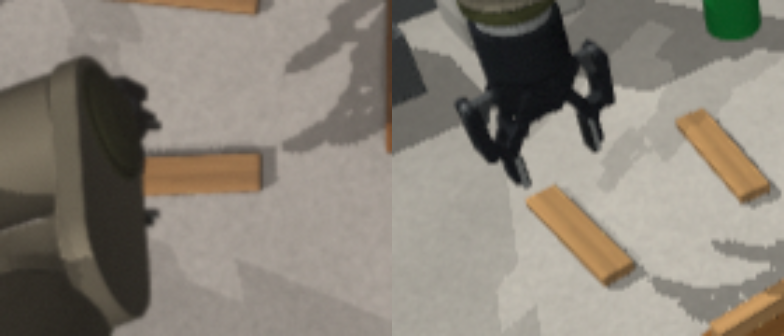

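{"op": "jog_arm", "data": {"dr": [[0,0,0],[0,0,0],[0,0,0],[0,0,0],[0,0,0],[0,0,0],[0,0,0],[0,0,0],[0,0,0],[0,0,0]], "slide": [[0,0,0.022],[0,0,0.022],[0,0,0.022],[0,0,0.015],[0,0,0.005],[0,0,0],[0,0,0],[0,0,0],[0,0,0],[0,0,0]], "gripper": [0.6,0.6,0.6,0.6,0.6,0.6,-0.4,-0.4,-0.4,-0.4]}}

```text
time_s: 3.5
position: [0.3939, 0.2724, 0.0173]
tool_rot: [[0.999, 0.044, 0.002], [0.044, -0.999, 0.001], [0.002, -0.001, -1.0]]
ft_force: [-0.9, 1.2, 6.9]
grip_width: 0.0349
```

{"op": "jog_arm", "data": {"dr": [[0,0,0],[0,0,0],[0,0,0],[0,0,0],[0,0,0],[0,0,0],[0,0,0],[0,0,0],[0,0,0],[0,0,0]], "slide": [[0,0,0],[0,0,0],[0,0,0],[0,0,0],[0,0,0],[0,0,-0.02],[0,0,-0.02],[0,0,-0.02],[0,0,0],[0,0,0]], "gripper": [-0.4,-0.4,-0.4,-0.4,-0.4,-0.4,-0.4,-0.4,-0.4,-0.4]}}

```text
time_s: 4.5
position: [0.3936, 0.2721, 0.0765]
tool_rot: [[0.999, 0.044, 0.001], [0.044, -0.999, 0.0], [0.001, -0.0, -1.0]]
ft_force: [0.1, -0.1, -0.8]
grip_width: 0.0346
```

```bash
python3 - <<'E'
from h import *
d=shot("top","t2.png");e=shot("side","s2.png")
a=cv2.resize(d["pixels"][200:320,80:220],None,fx=2.8,fy=2.8);b=cv2.resize(e["pixels"][100:220,110:250],None,fx=2.8,fy=2.8)
cv2.imwrite("pics/v2.png",np.hstack([a,b])); s=observe();print(s["position"],s["grip_width"],s["ft_force"])
E
```

```text
[0.39325612 0.2719267  0.07563593] 0.03450531378500794 [ 0.09487806  0.37433203 -0.41295213]
```

View pics/v2.png

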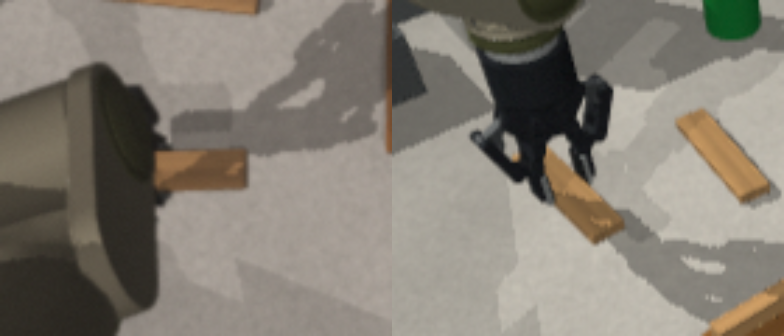

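```bash
python3 - <<'E'
from h import *
d=shot("top");e=shot("side");s=observe()
zt=s["position"][2]-.0173+.014;print(zt)
for n,D,b in(("top",d,(135,245,185,280)),("side",e,(160,150,205,195))):
    hsv=cv2.cvtColor(D["pixels"],cv2.COLOR_BGR2HSV)
    m=((hsv[...,0]>5)&(hsv[...,0]<22)&(hsv[...,1]>95)&(hsv[...,2]>40)).astype(np.uint8)*255
    c=biggest(m,b);print(n,cv2.boundingRect(c));w=cast(D,c.reshape(-1,2),zt)[:,:2]*1000
    r=cv2.minAreaRect(w.astype(np.float32));print(np.round(r[0],1),np.round(r[1],1),r[2]);print(np.round(cv2.boxPoints(r),1).tolist())
    x0,y0,x1,y1=b;im=cv2.resize(D["pixels"][y0:y1,x0:x1],None,fx=8,fy=8,interpolation=cv2.INTER_NEAREST)
    im2=cv2.drawContours(im.copy(),[np.int32((c.reshape(-1,1,2)-[x0,y0]+.5)*8)],-1,(0,255,0),1)
    cv2.imwrite(f"pics/g_{n}.png",im2)
a=cv2.imread("pics/g_top.png");b=cv2.imread("pics/g_side.png");h=max(a.shape[0],b.shape[0])
p=lambda i:cv2.copyMakeBorder(i,0,h-i.shape[0],0,0,0);cv2.imwrite("pics/g.png",np.hstack([p(a),p(b)]))
E
```

```text
0.07226729658912663
top (135, 254, 33, 14)
[397.5 237.5] [32.  79.8] 0.5047924518585205
[[381.1000061035156, 277.29998779296875], [381.79998779296875, 197.39999389648438], [413.8999938964844, 197.6999969482422], [413.20001220703125, 277.5]]
side (164, 153, 29, 34)
[391.5 257.8] [ 37.2 144.8] 1.7048133611679077
[[370.70001220703125, 329.6000061035156], [375.0, 184.8000030517578], [412.20001220703125, 185.89999389648438], [407.8999938964844, 330.70001220703125]]
```

View pics/g.png

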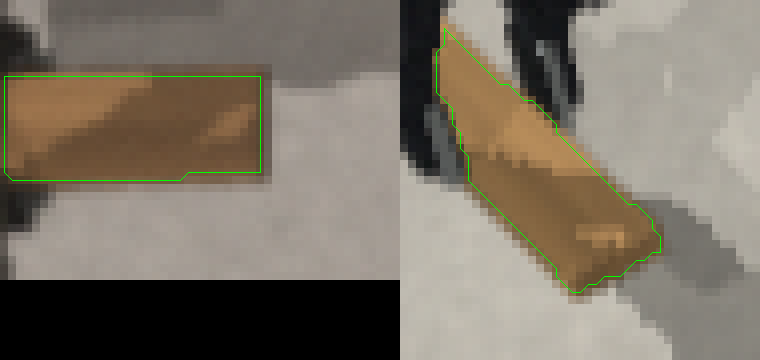

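```bash
python3 - <<'E'
from h import *
d=shot("top");V=cv2.cvtColor(d["pixels"],cv2.COLOR_BGR2GRAY).astype(float)
V=cv2.GaussianBlur(V,(3,5),0)
for lo,hi,sg,z in((218,226,1,34),(225,233,-1,34),(251,260,1,34),(259,266,-1,34)):
    P=[]
    for r in range(198,248):
        g=np.clip(sg*np.diff(V[r,lo:hi]),0,None); P.append((lo+.5+(g*np.arange(len(g))).sum()/g.sum(),r))
    w=cast(d,P,z/1000)[:,:2]*1000
    l=cv2.fitLine(w.astype(np.float32),cv2.DIST_HUBER,0,.01,.01).ravel()
    print(lo,"angle",np.degrees(np.arctan(l[1]/l[0])),"y at x=503:",l[3]+(503-l[2])*l[1]/l[0])
E
```

```text
218 angle 0.92780316 y at x=503: 71.09399
225 angle 1.6209252 y at x=503: 55.699913
251 angle 1.3915291 y at x=503: -18.930159
259 angle 1.6765677 y at x=503: -33.887844
```

{"op": "jog_arm", "data": {"dr": [[0,0,0],[0,0,0],[0,0,0],[0,0,0],[0,0,0],[0,0,0],[0,0,0],[0,0,0],[0,0,0.017],[0,0,0]], "slide": [[0.0056,0.032,-0.01],[0.0056,0.032,-0.01],[0.0056,0.032,0],[0.0056,0.032,0],[0.0056,0.032,0],[0.0056,0.032,0],[0.0056,0.032,0],[0.0056,0.032,0],[0,0,0],[0,0,0]], "gripper": [-0.4,-0.4,-0.4,-0.4,-0.4,-0.4,-0.4,-0.4,-0.4,-0.4]}}

```text
time_s: 5.75
position: [0.4495, 0.018, 0.0959]
tool_rot: [[1.0, 0.025, -0.001], [0.025, -1.0, 0.0], [-0.001, -0.0, -1.0]]
ft_force: [0.2, 0.1, -0.7]
grip_width: 0.0345
```

```bash
python3 - <<'E'
from h import *
d=shot("top","t3.png");e=shot("side","s3.png")
a=cv2.resize(d["pixels"][160:280,180:320],None,fx=2.8,fy=2.8);b=cv2.resize(e["pixels"][130:270,190:330],None,fx=2.8,fy=2.8)
h=400;p=lambda i:cv2.copyMakeBorder(i,0,h-i.shape[0],0,0,0);cv2.imwrite("pics/v3.png",np.hstack([p(a),p(b)])); s=observe();print(s["position"],s["grip_width"],s["ft_force"],np.round(s["tool_rot"],4))
E
```

```text
[0.44925641 0.01898709 0.0960496 ] 0.03462834134509795 [ 0.11389343  0.08204271 -0.56162176] [[ 9.996e-01  2.780e-02 -9.000e-04]
 [ 2.780e-02 -9.996e-01  4.000e-04]
 [-9.000e-04 -4.000e-04 -1.000e+00]]
```

View pics/v3.png

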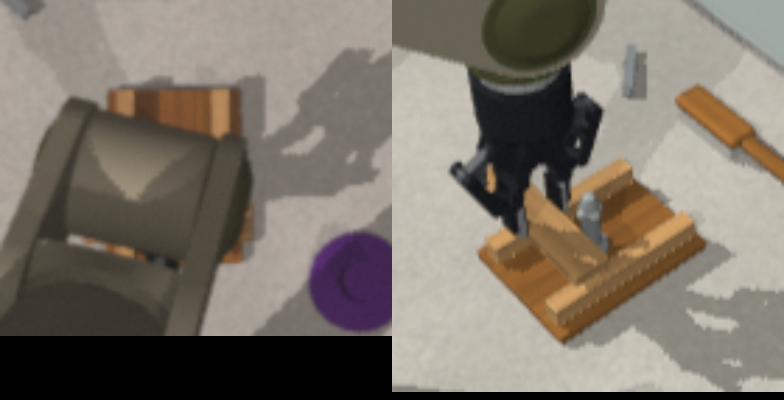

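{"op": "jog_arm", "data": {"dr": [[0,0,0],[0,0,0],[0,0,0],[0,0,0],[0,0,0],[0,0,0],[0,0,0],[0,0,0],[0,0,0],[0,0,0]], "slide": [[0,0,0.01],[0,0,0.01],[0,0,0.01],[0,0,0.006],[0,0,0.004],[0,0,0.002],[0,0,0.002],[0,0,0],[0,0,0],[0,0,0]], "gripper": [-0.4,-0.4,-0.4,-0.4,-0.4,-0.4,-0.4,-0.4,-0.4,-0.4]}}

```text
time_s: 6.85
position: [0.4498, 0.0183, 0.0525]
tool_rot: [[1.0, 0.027, 0.001], [0.027, -1.0, -0.0], [0.0, 0.0, -1.0]]
ft_force: [-0.5, -0.4, -0.6]
grip_width: 0.0347
```

```bash
python3 - <<'E'
from h import *
e=shot("side","s4.png")
cv2.imwrite("pics/v4.png",cv2.resize(e["pixels"][140:270,200:330],None,fx=4,fy=4))
s=observe();print(s["position"],s["grip_width"],s["ft_force"],s["wrist_torque"])
E
```

```text
[0.44979675 0.01829765 0.05249914] 0.03467348741751084 [ 0.87027717 -0.37480023 -0.92385524] [-0.0553316  -0.04451892 -0.0376527 ]
```

View pics/v4.png

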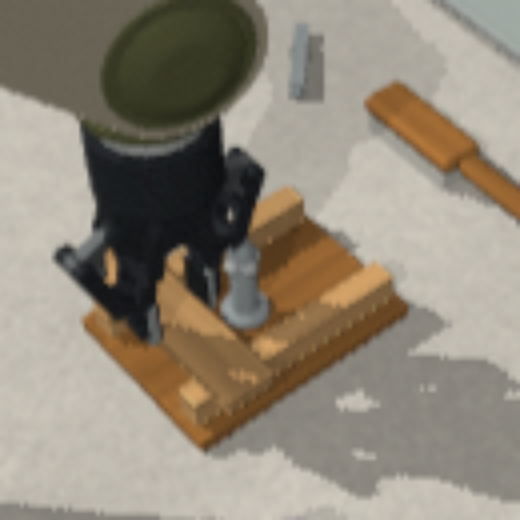

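{"op": "jog_arm", "data": {"dr": [[0,0,0],[0,0,0],[0,0,0],[0,0,0],[0,0,0],[0,0,0],[0,0,0],[0,0,0],[0,0,0],[0,0,0]], "slide": [[0,0,0.0012],[0,0,0],[0,0,0],[0,0,0],[0,0,0],[0,0,0],[0,0,0],[0,0,-0.015],[0,0,-0.03],[0,0,-0.03]], "gripper": [-0.4,-0.4,-0.4,-0.05,-0.05,-0.05,-0.05,-0.05,-0.05,-0.05]}}

```text
time_s: 7.9
position: [0.4493, 0.0184, 0.1268]
tool_rot: [[1.0, 0.027, -0.001], [0.027, -1.0, 0.0], [-0.001, -0.0, -1.0]]
ft_force: [0.8, 0.1, -0.1]
grip_width: 0.0405
```

{"op": "jog_arm", "data": {"dr": [[0,0,0],[0,0,0],[0,0,0],[0,0,0],[0,0,0],[0,0,0],[0,0,0],[0,0,0],[0,0,0.057],[0,0,0.057]], "slide": [[0.0163,-0.0325,0],[0.0163,-0.0325,0],[0.0163,-0.0325,0],[0.0163,-0.0325,0],[0.0163,-0.0325,0],[0.0163,-0.0325,0],[0.0163,-0.0325,0],[0.0163,-0.0325,0],[0,0,0],[0,0,0]], "gripper": [0.3,0.5,0.5,0.6,0.6,0.6,0.6,0.6,0.6,0.6]}}

```text
time_s: 8.9
position: [0.5729, 0.2828, 0.1254]
tool_rot: [[0.996, -0.088, -0.001], [-0.088, -0.996, -0.0], [-0.001, 0.0, -1.0]]
ft_force: [0.3, -0.7, 0.8]
grip_width: 0.0683
```

```bash
python3 - <<'E'
from h import *
d=shot("top","t5.png");e=shot("side","s5.png")
a=cv2.resize(d["pixels"][160:280,100:300],None,fx=3,fy=3);b=cv2.resize(e["pixels"][110:260,170:310],None,fx=2.8,fy=2.8)
cv2.imwrite("pics/v5.png",a);cv2.imwrite("pics/v5b.png",b); s=observe();print(s["position"],np.round(s["tool_rot"],4))
E
```

```text
[0.572835   0.28198471 0.12570818] [[ 9.962e-01 -8.700e-02 -7.000e-04]
 [-8.700e-02 -9.962e-01 -2.000e-04]
 [-7.000e-04  2.000e-04 -1.000e+00]]
```

View pics/v5.png

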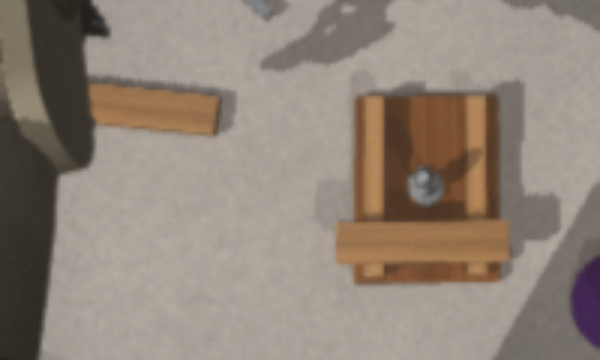

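View pics/v5b.png

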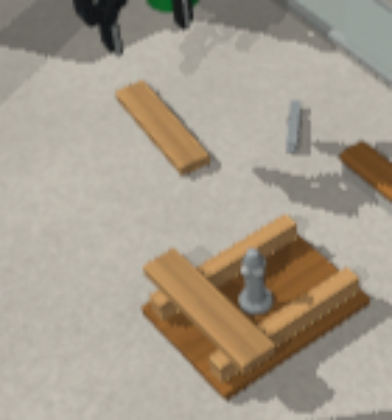

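```bash
python3 - <<'E'
from h import *
d=shot("top");hsv=cv2.cvtColor(d["pixels"],cv2.COLOR_BGR2HSV)
V=hsv[...,2].astype(int)
print(V[240,205:225],V[240,260:280]); print(V[225:260,240])
m=((hsv[...,0]>5)&(hsv[...,0]<22)&(hsv[...,1]>95)&(V>125)).astype(np.uint8)*255
c=biggest(m,(205,233,280,250));r=rect(d,c,.048);print(cv2.boundingRect(c),r)
m=((hsv[...,0]>5)&(hsv[...,0]<22)&(hsv[...,1]>95)&(V>40)).astype(np.uint8)*255
c=biggest(m,(205,233,280,249));print(cv2.boundingRect(c),np.round(cast(d,[(c[:,0,0].min()-.3,240),(c[:,0,0].max()+.3,240)],.048),4))
E
```

```text
[169 169 167 170 173 171 165 154 155 154 153 153 154 154 153 154 153 153
 152 154] [147 147 144 148 147 146 147 145 143 130 117 118 120 123 133 154 155 152
 152 154]
[130 132 116  91  81  78  80  79  90 137 152 154 160 160 157 152 148 150
 155 162 168 165 133 118 120 117 117 117 126 136 161 167 167 167 167]
(212, 233, 58, 17) ((450.27740478515625, 18.795269012451172), (41.48149490356445, 147.1062469482422), 0.6337679028511047)
(212, 233, 58, 16) [[ 0.4521  0.0928  0.048 ]
 [ 0.4536 -0.0555  0.048 ]]
```

{"op": "jog_arm", "data": {"dr": [[0,0,0],[0,0,0],[0,0,0],[0,0,0],[0,0,0],[0,0,0],[0,0,0],[0,0,0],[0,0,0],[0,0,0]], "slide": [[0,0,0.03],[0,0,0.03],[0,0,0.025],[0,0,0.015],[0,0,0.008],[0,0,0],[0,0,0],[0,0,0],[0,0,0],[0,0,0]], "gripper": [0.6,0.6,0.6,0.6,0.6,0.6,-0.4,-0.4,-0.4,-0.4]}}

```text
time_s: 10.05
position: [0.5736, 0.2819, 0.0195]
tool_rot: [[0.996, -0.087, 0.002], [-0.087, -0.996, 0.001], [0.002, -0.001, -1.0]]
ft_force: [-0.1, -0.7, 6.4]
grip_width: 0.0342
```

{"op": "jog_arm", "data": {"dr": [[0,0,0],[0,0,0],[0,0,0],[0,0,0],[0,0,0],[0,0,0],[0,0,0],[0,0,0],[0,0,0],[0,0,0]], "slide": [[0,0,0],[0,0,0],[0,0,0],[0,0,0],[0,0,-0.02],[0,0,-0.02],[0,0,-0.02],[0,0,-0.02],[0,0,0],[0,0,0]], "gripper": [-0.4,-0.4,-0.4,-0.4,-0.4,-0.4,-0.4,-0.4,-0.4,-0.4]}}

```text
time_s: 11.05
position: [0.5728, 0.2817, 0.0979]
tool_rot: [[0.996, -0.087, 0.0], [-0.087, -0.996, 0.0], [0.0, -0.0, -1.0]]
ft_force: [0.0, 0.2, -1.0]
grip_width: 0.0344
```

```bash
python3 - <<'E'
from h import *
d=shot("top","t6.png");e=shot("side","s6.png");s=observe()
print(s["position"],np.round(s["tool_rot"],4),s["grip_width"],s["ft_force"])
hsv=cv2.cvtColor(d["pixels"],cv2.COLOR_BGR2HSV)
m=((hsv[...,0]>5)&(hsv[...,0]<22)&(hsv[...,1]>95)&(hsv[...,2]>40)).astype(np.uint8)*255
c=biggest(m,(140,180,185,215));r=rect(d,c,s["position"][2]-.0035);print(cv2.boundingRect(c),np.round(cv2.boxPoints(r),1))
a=cv2.resize(d["pixels"][160:280,100:240],None,fx=2.8,fy=2.8);b=cv2.resize(e["pixels"][90:210,170:310],None,fx=2.8,fy=2.8)
cv2.imwrite("pics/v6.png",np.hstack([a,b]))
E
```

```text
[0.57244556 0.28159886 0.09690041] [[ 9.962e-01 -8.690e-02 -2.000e-03]
 [-8.690e-02 -9.962e-01 -6.000e-04]
 [-2.000e-03  8.000e-04 -1.000e+00]] 0.034612413929658664 [-0.2622054   0.62334077 -0.44915083]
(140, 182, 26, 17) [[549.5 209.4]
 [584.2 205.5]
 [591.4 269.9]
 [556.8 273.8]]
```

View pics/v6.png

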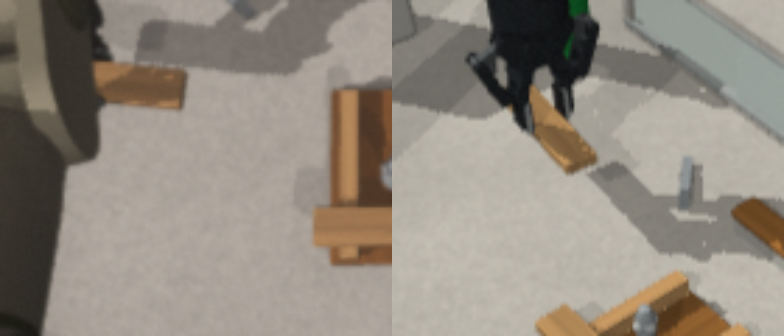

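{"op": "jog_arm", "data": {"dr": [[0,0,0],[0,0,0],[0,0,0],[0,0,0],[0,0,0],[0,0,0],[0,0,0],[0,0,0],[0,0,-0.057],[0,0,-0.057]], "slide": [[0.001,0.0328,0],[0.001,0.0328,0],[0.001,0.0328,0],[0.001,0.0328,0],[0.001,0.0328,0],[0.001,0.0328,0],[0.001,0.0328,0],[0.001,0.0328,0],[0,0,0],[0,0,0]], "gripper": [-0.4,-0.4,-0.4,-0.4,-0.4,-0.4,-0.4,-0.4,-0.4,-0.4]}}

```text
time_s: 12.15
position: [0.5577, 0.0186, 0.0971]
tool_rot: [[1.0, 0.027, -0.002], [0.027, -1.0, 0.0], [-0.002, -0.0, -1.0]]
ft_force: [0.0, -0.2, -0.3]
grip_width: 0.0343
```

```bash
python3 - <<'E'
from h import *
d=shot("top","t7.png");e=shot("side","s7.png");s=observe()
print(s["position"],np.round(s["tool_rot"],4),s["grip_width"],s["ft_force"])
a=cv2.resize(d["pixels"][160:280,180:320],None,fx=2.8,fy=2.8);b=cv2.resize(e["pixels"][130:250,210:350],None,fx=2.8,fy=2.8)
cv2.imwrite("pics/v7.png",np.hstack([a,b]))
E
```

```text
[0.5577677  0.01942183 0.09717009] [[ 9.996e-01  2.690e-02 -1.800e-03]
 [ 2.690e-02 -9.996e-01  3.000e-04]
 [-1.800e-03 -4.000e-04 -1.000e+00]] 0.034493365634903336 [-0.43026517  1.07643076 -0.00655047]
```

View pics/v7.png

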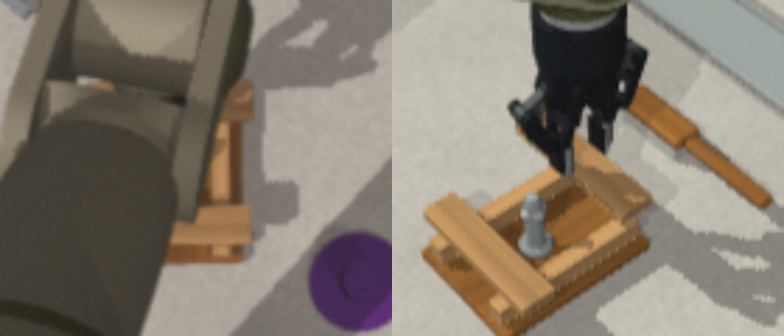

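{"op": "jog_arm", "data": {"dr": [[0,0,0],[0,0,0],[0,0,0],[0,0,0],[0,0,0],[0,0,0],[0,0,0],[0,0,0],[0,0,0],[0,0,0]], "slide": [[0,0,0.01],[0,0,0.01],[0,0,0.01],[0,0,0.006],[0,0,0.004],[0,0,0.002],[0,0,0.001],[0,0,0.001],[0,0,0],[0,0,0]], "gripper": [-0.4,-0.4,-0.4,-0.4,-0.4,-0.4,-0.4,-0.4,-0.4,-0.4]}}

```text
time_s: 13.25
position: [0.5583, 0.0197, 0.0543]
tool_rot: [[1.0, 0.027, 0.0], [0.027, -1.0, -0.0], [0.0, 0.0, -1.0]]
ft_force: [-0.1, -0.2, -1.3]
grip_width: 0.0345
```

```bash
python3 - <<'E'
from h import *
e=shot("side","s8.png");s=observe()
print(s["position"],s["grip_width"],s["ft_force"],s["wrist_torque"])
cv2.imwrite("pics/v8.png",cv2.resize(e["pixels"][140:260,210:330],None,fx=4,fy=4))
E
```

```text
[0.55826017 0.01964757 0.05433389] 0.03441783128904161 [-0.23085975 -0.7748363  -0.38059818] [ 0.02253938 -0.01377416  0.05681998]
```

View pics/v8.png

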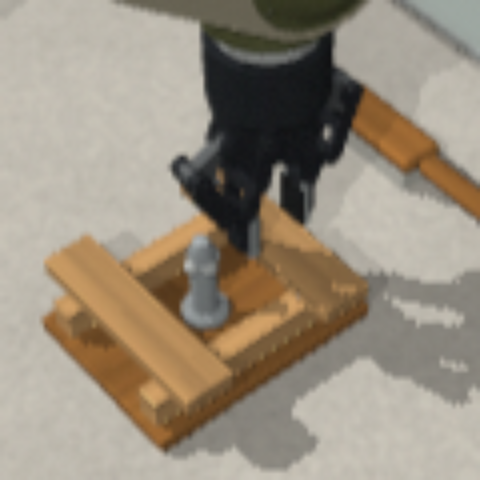

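{"op": "jog_arm", "data": {"dr": [[0,0,0],[0,0,0],[0,0,0],[0,0,0],[0,0,0],[0,0,0],[0,0,0],[0,0,0],[0,0,0],[0,0,0]], "slide": [[-0.001,0,0.001],[0,0,0.001],[0,0,0.0005],[0,0,0],[0,0,0],[0,0,0],[0,0,0],[0,0,-0.015],[0,0,-0.03],[0,0,-0.03]], "gripper": [-0.4,-0.4,-0.4,-0.4,-0.05,-0.05,-0.05,-0.05,-0.05,-0.05]}}

```text
time_s: 14.3
position: [0.5568, 0.0197, 0.127]
tool_rot: [[1.0, 0.027, -0.002], [0.027, -1.0, 0.0], [-0.002, -0.0, -1.0]]
ft_force: [1.5, 0.2, 0.2]
grip_width: 0.0406
```

{"op": "jog_arm", "data": {"dr": [[0,0,0],[0,0,0],[0,0,0],[0,0,0],[0,0,0],[0,0,0],[0,0,0],[0,0,0],[0,0,0],[0,0,0]], "slide": [[-0.0118,0.0376,-0.01],[-0.0118,0.0376,-0.01],[-0.0118,0.0376,0],[-0.0118,0.0376,0],[-0.0118,0.0376,0],[-0.0118,0.0376,0],[-0.0118,0.0376,0],[-0.0118,0.0376,0],[-0.0118,0.0376,0],[0,0,0]], "gripper": [0.6,0.6,0.6,0.6,0.6,0.6,0.6,0.6,0.6,0.6]}}

```text
time_s: 15.3
position: [0.4589, -0.3255, 0.1462]
tool_rot: [[1.0, 0.022, -0.0], [0.022, -1.0, -0.001], [-0.0, 0.001, -1.0]]
ft_force: [0.8, 0.6, -1.0]
grip_width: 0.0683
```

```bash
python3 - <<'E'
from h import *
d=shot("top","t9.png");e=shot("side","s9.png");s=observe()
print(s["position"],np.round(s["tool_rot"],4),s["grip_width"],s["ft_force"])
a=cv2.resize(d["pixels"][180:265,200:285],None,fx=4.5,fy=4.5);b=cv2.resize(e["pixels"][230:370,270:410],None,fx=2.8,fy=2.8)
h=400;p=lambda i:cv2.copyMakeBorder(i,0,h-i.shape[0],0,0,0);cv2.imwrite("pics/v9.png",np.hstack([p(a),p(b)]))
hsv=cv2.cvtColor(d["pixels"],cv2.COLOR_BGR2HSV);V=hsv[...,2].astype(int)
print(V[184:260,240]);print(V[202,205:285]);print(V[240,205:285])
E
```

```text
[ 0.45977648 -0.32178625  0.14617069] [[ 9.997e-01  2.540e-02 -5.000e-04]
 [ 2.540e-02 -9.997e-01  9.000e-04]
 [-5.000e-04 -9.000e-04 -1.000e+00]] 0.06834228971744392 [-0.07537972 -0.31506024  0.20970247]
[158 156 131 111 111 110 108  90  95 150 163 163 165 165 165 155 153 155
 163 170 174 172 135 124 131 132 129 129 124 122 117 105  95 133 154 165
 149 124 117 146 145 136 136 117  79  56  65  79  86  92  93  95  95  99
  99 100 103 104 103 105 107 108 108 111 111 112 114 114 115 116 118 118
 121 121 120 122]
[179 180 179 179 178 177 170 154 172 173 172 174 173 172 173 172 170 172
 170 169 172 171 169 170 169 168 167 169 169 168 168 166 166 165 162 163
 162 162 163 161 163 162 163 160 160 161 160 161 160 160 162 160 163 162
 162 161 162 160 158 159 159 159 159 156 141 125 122 122 121 138 170 174
 176 176 176 175 173 170 168 174]
[175 174 174 177 178 178 172 160 148 119  90  66  56  52  51  53  55  56
  56  55  61  72  84  96 104 113 115 114 112 108 109 108 106 104 103 103
  99 100  98  93  94  90  89  88  87  86  85  83  82  80  78  79  77  75
  75  75  74  73  72  67  68  68  66  63  62  73  98 119 127 137 159 160
 160 157 162 161 161 165 178 182]
```

View pics/v9.png

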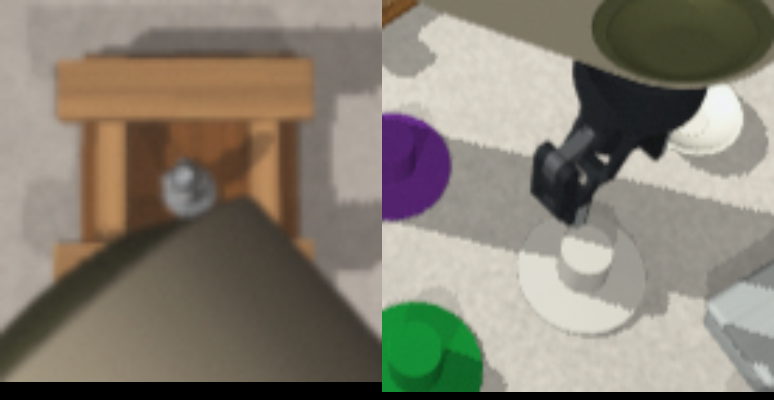

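{"op": "jog_arm", "data": {"dr": [[0,0,0],[0,0,0],[0,0,0],[0,0,0],[0,0,0],[0,0,0],[0,0,0],[0,0,0],[0,0,0],[0,0,0]], "slide": [[0,0,0.03],[0,0,0.03],[0,0,0.025],[0,0,0.02],[0,0,0.01],[0,0,0.006],[0,0,0],[0,0,0],[0,0,0],[0,0,0]], "gripper": [0.6,0.6,0.6,0.6,0.6,0.6,0.6,0.6,0.6,0.6]}}

```text
time_s: 16.4
position: [0.4604, -0.3217, 0.0263]
tool_rot: [[1.0, 0.027, 0.001], [0.027, -1.0, -0.001], [0.001, 0.001, -1.0]]
ft_force: [0.3, 0.5, -1.0]
grip_width: 0.0683
```

```bash
python3 - <<'E'
from h import *
d=shot("top","t10.png");e=shot("side","s10.png");s=observe()
print(s["position"],s["grip_width"],s["ft_force"])
b=cv2.resize(e["pixels"][250:370,280:400],None,fx=4,fy=4)
cv2.imwrite("pics/v10.png",b)
E
```

```text
[ 0.46025092 -0.32167256  0.02602303] 0.06827071520807741 [ 0.06995377  0.53128096 -1.0747362 ]
```

View pics/v10.png

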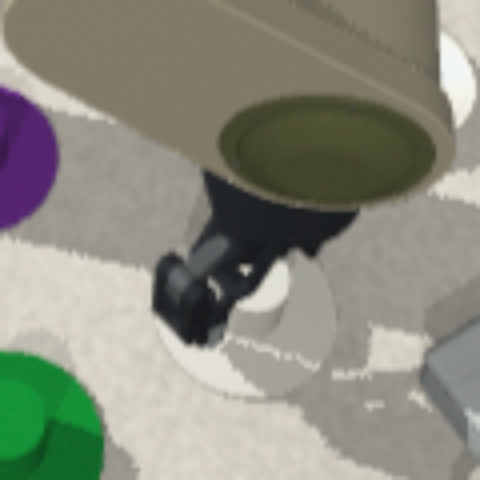

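{"op": "jog_arm", "data": {"dr": [[0,0,0],[0,0,0],[0,0,0],[0,0,0],[0,0,0],[0,0,0],[0,0,0],[0,0,0],[0,0,0],[0,0,0]], "slide": [[0,0,0],[0,0,0],[0,0,0],[0,0,0],[0,0,0],[0,0,0],[0,0,0],[0,0,-0.01],[0,0,-0.03],[0,0,-0.03]], "gripper": [-0.3,-0.3,-0.3,-0.3,-0.3,-0.3,-0.3,-0.3,-0.3,-0.3], "force": 80}}

```text
time_s: 17.5
position: [0.4599, -0.3213, 0.0965]
tool_rot: [[1.0, 0.027, -0.001], [0.027, -1.0, 0.001], [-0.001, -0.001, -1.0]]
ft_force: [0.8, -0.0, -1.5]
grip_width: 0.0359
```

{"op": "jog_arm", "data": {"dr": [[0,0,0],[0,0,0],[0,0,0],[0,0,0],[0,0,0],[0,0,0],[0,0,0],[0,0,0],[0,0,0],[0,0,0]], "slide": [[0,0,-0.03],[0,0,-0.03],[0,0,0],[0,0,0],[0,0,0],[0,0,0],[0,0,0],[0,0,0],[0,0,0],[0,0,0]], "gripper": [-0.3,-0.3,-0.3,-0.3,-0.3,-0.3,-0.3,-0.3,-0.3,-0.3]}}

```text
time_s: 18.5
position: [0.4602, -0.3215, 0.1555]
tool_rot: [[1.0, 0.027, -0.0], [0.027, -1.0, 0.0], [-0.0, -0.0, -1.0]]
ft_force: [-0.1, -0.5, -0.9]
grip_width: 0.0359
```

```bash
python3 - <<'E'
from h import *
d=shot("top","t11.png");e=shot("side","s11.png");s=observe()
print(s["position"],s["grip_width"],s["ft_force"])
b=cv2.resize(e["pixels"][220:340,280:400],None,fx=4,fy=4)
a=cv2.resize(d["pixels"][190:290,320:420],None,fx=3,fy=3)
cv2.imwrite("pics/v11.png",np.hstack([b,cv2.copyMakeBorder(a,0,180,0,0,0)]))
E
```

```text
[ 0.46015855 -0.32149902  0.15556265] 0.03620844216068551 [-0.33984599 -0.08228488 -0.55239817]
```

View pics/v11.png

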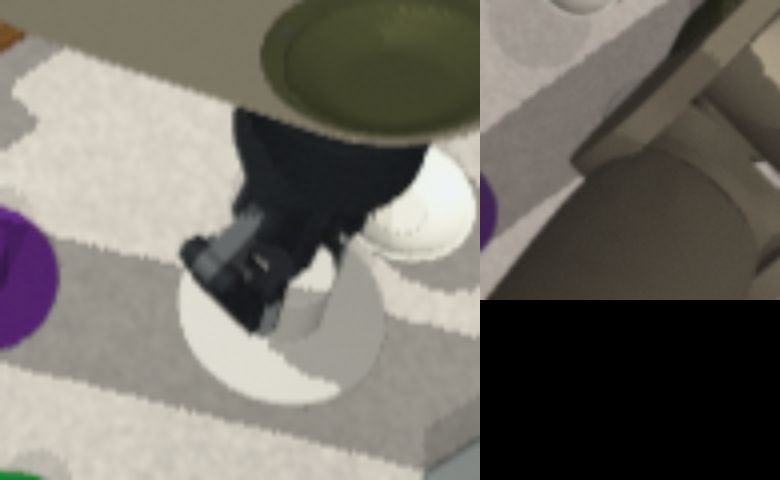

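{"op": "jog_arm", "data": {"dr": [[0,0,0],[0,0,0],[0,0,0],[0,0,0],[0,0,0],[0,0,0],[0,0,0],[0,0,0],[0,0,0],[0,0,0]], "slide": [[0.0058,-0.0376,0],[0.0058,-0.0376,0],[0.0058,-0.0376,0],[0.0058,-0.0376,0],[0.0058,-0.0376,0],[0.0058,-0.0376,0],[0.0058,-0.0376,0],[0.0058,-0.0376,0],[0.0058,-0.0376,0],[0,0,0]], "gripper": [-0.3,-0.3,-0.3,-0.3,-0.3,-0.3,-0.3,-0.3,-0.3,-0.3]}}

```text
time_s: 19.6
position: [0.5031, 0.0218, 0.1558]
tool_rot: [[1.0, 0.031, 0.0], [0.031, -1.0, 0.001], [0.0, -0.001, -1.0]]
ft_force: [-0.4, -1.3, -0.7]
grip_width: 0.0357
```

```bash
python3 - <<'E'
from h import *
d=shot("top","t12.png");e=shot("side","s12.png");s=observe()
print(s["position"],np.round(s["tool_rot"],4),s["grip_width"],s["ft_force"])
b=cv2.resize(e["pixels"][130:260,200:330],None,fx=4.5,fy=4.5)
cv2.imwrite("pics/v12.png",b)
P=s["position"].copy() if hasattr(s["position"],"copy") else np.array(s["position"])
P=np.array(P);P[2]-=.021
th=np.linspace(0,2*np.pi,60);w=np.c_[P[0]+.048*np.cos(th),P[1]+.048*np.sin(th),np.full(60,P[2])]
q=proj(e,w);print("pred rim-top bbox crop",((q.min(0)-[200,130]+.5)*4.5),((q.max(0)-[200,130]+.5)*4.5))
E
```

```text
[0.50319938 0.01861849 0.15568443] [[ 9.996e-01  2.880e-02  1.000e-04]
 [ 2.880e-02 -9.996e-01 -3.000e-04]
 [ 1.000e-04  3.000e-04 -1.000e+00]] 0.03591818679158922 [ 0.17347328 -0.67776462 -1.1519011 ]
pred rim-top bbox crop [177.2783847  178.00388886] [360.69817049 309.22817777]
```

View pics/v12.png

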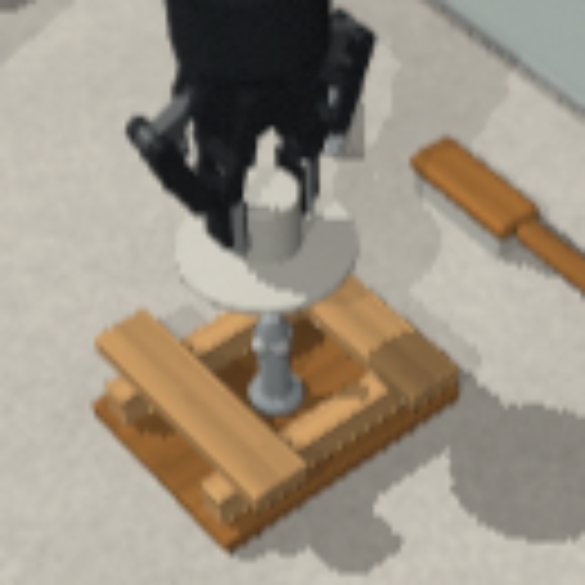

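```bash
python3 - <<'E'
from h import *
e=shot("side");s=observe();P=np.array(s["position"])
print("tip pred",proj(e,[.5033,.0185,.080]),"obs 259.5,199")
th=np.linspace(0,2*np.pi,90)
for dz in(.021,.026):
    q=proj(e,np.c_[P[0]+.048*np.cos(th),P[1]+.048*np.sin(th),np.full(90,P[2]-dz)]);print(dz,q.min(0),q.max(0),q.mean(0))
V=e["pixels"].astype(int)
hsv=cv2.cvtColor(e["pixels"],cv2.COLOR_BGR2HSV);m=((hsv[...,1]<28)&(hsv[...,2]>95)).astype(np.uint8)*255
for r in(178,182,186): print(r,V[r,232:290].sum(1)//3)
for c in(250,259,268): print(c,V[180:212,c].sum(1)//3)
j=[proj(e,[.5033+a,.0185+b,.08])[0]-proj(e,[.5033,.0185,.08])[0] for a,b in((.001,0),(0,.001))];print("px per mm",j)
E
```

```text
tip pred [[260.4582335  198.70296088]] obs 259.5,199
0.021 [239.09126365 169.22983772] [279.87568882 198.41920471] [259.67692739 183.46352758]
0.026 [239.28147213 170.72074226] [279.89293427 199.88953099] [259.7796848  184.94548989]
178 [192 194 186 186 186 184 185 188 185 196 199 159 135 117  41  33  22  22
  22  41  91  93  64 111 141 138 138 137 141 141 132 121 116 107  94  89
 139 157 157 151 175 176 177 177 177 172 163 167 169 169 168 168 166 167
 167 170 170 171]
182 [186 184 186 189 188 183 185 190 200 202 202 202 203 202 161  64  32  29
  26  24  86  92  93  73 133 135 136 135 133 130 127 122 116 106  95  99
 128 140 140 140 140 141 141 141 139 141 140 149 170 173 174 171 171 172
 171 171 172 169]
186 [187 187 187 185 183 186 186 201 202 203 203 203 203 203 203 203 203 202
 179 173 125  99 110 107 134 137 134 136 133 131 127 122 116 110 123 141
 143 142 142 142 142 141 142 141 141 142 142 127 167 168 168 172 175 173
 171 171 172 170]
250 [ 24  27  26  28  27 109 179 202 202 203 203 204 203 203 203 202 202 190
 158 143 152 156 159 155 145 116  87  90  90  88  77  65]
259 [134 135 135 136 136 135 136 135 135 135 143 143 145 171 202 201 200 201
 192 166 161 159 133 124 119 117 118 113 104 108 110 110]
268 [119 119 128 139 140 142 143 143 141 143 143 143 144 143 143 145 146 140
 119  99  86  60  56  56  58  58  58  60  73  89  92  99]
px per mm [array([ 0.32449173, -0.18991777]), array([-0.24312365, -0.23314317])]
```

{"op": "jog_arm", "data": {"dr": [[0,0,0],[0,0,0],[0,0,0],[0,0,0],[0,0,0],[0,0,0],[0,0,0],[0,0,0],[0,0,0],[0,0,0]], "slide": [[0,0,0.015],[0,0,0.015],[0,0,0.01],[0,0,0.005],[0,0,0.003],[0,0,0.002],[0,0,0.002],[0,0,0.002],[0,0,0],[0,0,0]], "gripper": [-0.3,-0.3,-0.3,-0.3,-0.3,-0.3,-0.3,-0.3,-0.3,-0.3]}}

```text
time_s: 20.75
position: [0.5032, 0.0182, 0.1017]
tool_rot: [[1.0, 0.027, 0.0], [0.027, -1.0, -0.0], [0.0, 0.0, -1.0]]
ft_force: [0.6, 0.8, 0.1]
grip_width: 0.036
```

```bash
python3 - <<'E'
from h import *
e=shot("side","s13.png");s=observe()
print(s["position"],s["grip_width"],s["ft_force"],s["wrist_torque"])
cv2.imwrite("pics/v13.png",cv2.resize(e["pixels"][130:260,200:330],None,fx=4.5,fy=4.5))
E
```

```text
[0.50325848 0.01821855 0.10174031] 0.03608054847437411 [ 0.66095829 -0.37452472 -1.79010192] [ 0.02357683  0.01672346 -0.02042087]
```

View pics/v13.png

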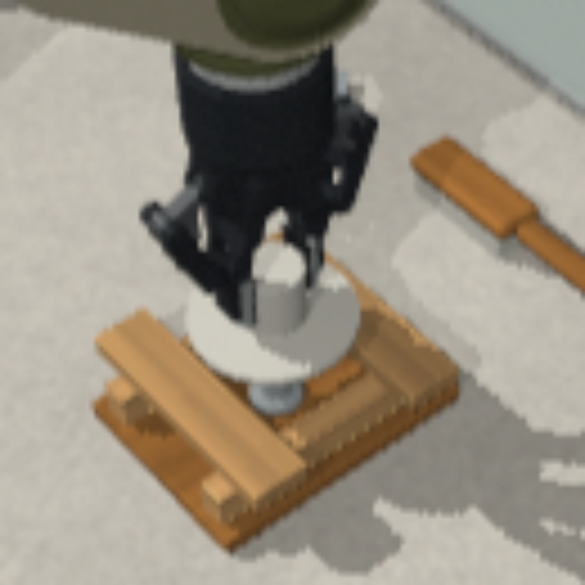

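{"op": "jog_arm", "data": {"dr": [[0,0,0],[0,0,0],[0,0,0],[0,0,0],[0,0,0],[0,0,0],[0,0,0],[0,0,0],[0,0,0],[0,0,0]], "slide": [[0,0,0.0015],[0,0,0.0015],[0,0,0.0015],[0,0,0.0015],[0,0,0.0015],[0,0,0.001],[0,0,0.001],[0,0,0],[0,0,0],[0,0,0]], "gripper": [-0.3,-0.3,-0.3,-0.3,-0.3,-0.3,-0.3,-0.3,-0.3,-0.3]}}

```text
time_s: 21.8
position: [0.5031, 0.0182, 0.0921]
tool_rot: [[1.0, 0.027, -0.0], [0.027, -1.0, 0.0], [-0.0, -0.0, -1.0]]
ft_force: [-1.8, -0.1, 0.3]
grip_width: 0.0356
```

{"op": "jog_arm", "data": {"dr": [[0,0,0],[0,0,0],[0,0,0],[0,0,0],[0,0,0],[0,0,0],[0,0,0],[0,0,0],[0,0,0],[0,0,0]], "slide": [[0,0,0.0005],[0,0,0.0005],[0,0,0.0005],[0,0,0.0005],[0,0,0.0005],[0,0,0.0005],[0,0,0],[0,0,0],[0,0,0],[0,0,0]], "gripper": [-0.3,-0.3,-0.3,-0.3,-0.3,-0.3,-0.3,-0.3,-0.3,-0.3]}}

```text
time_s: 22.8
position: [0.5029, 0.0182, 0.0898]
tool_rot: [[1.0, 0.027, -0.0], [0.027, -1.0, -0.0], [-0.0, 0.0, -1.0]]
ft_force: [-4.7, -0.0, 8.5]
grip_width: 0.0358
```

{"op": "jog_arm", "data": {"dr": [[0,0,0],[0,0,0],[0,0,0],[0,0,0],[0,0,0],[0,0,0],[0,0,0],[0,0,0],[0,0,0],[0,0,0]], "slide": [[-0.0008,0,0],[0,0,0.0005],[0,0,0.0005],[0,0,0.0005],[0,0,0.0005],[0,0,0.001],[0,0,0.001],[0,0,0.001],[0,0,0],[0,0,0]], "gripper": [-0.3,-0.3,-0.3,-0.3,-0.3,-0.3,-0.3,-0.3,-0.3,-0.3]}}

```text
time_s: 23.8
position: [0.5022, 0.0182, 0.0837]
tool_rot: [[1.0, 0.027, -0.001], [0.027, -1.0, 0.0], [-0.001, -0.0, -1.0]]
ft_force: [-2.6, -0.5, -1.4]
grip_width: 0.036
```

{"op": "jog_arm", "data": {"dr": [[0,0,0],[0,0,0],[0,0,0],[0,0,0],[0,0,0],[0,0,0],[0,0,0],[0,0,0],[0,0,0],[0,0,0]], "slide": [[-0.0004,0,0.001],[0,0,0.001],[0,0,0.001],[0,0,0.001],[0,0,0.001],[0,0,0.001],[0,0,0.001],[0,0,0.0005],[0,0,0],[0,0,0]], "gripper": [-0.3,-0.3,-0.3,-0.3,-0.3,-0.3,-0.3,-0.3,-0.3,-0.3]}}

```text
time_s: 24.8
position: [0.5023, 0.0181, 0.0769]
tool_rot: [[1.0, 0.027, 0.001], [0.027, -1.0, -0.0], [0.001, 0.0, -1.0]]
ft_force: [0.9, 0.2, -1.1]
grip_width: 0.0358
```

```bash
python3 - <<'E'
from h import *
e=shot("side","s14.png");s=observe()
print(s["position"],s["grip_width"],s["ft_force"],s["wrist_torque"])
cv2.imwrite("pics/v14.png",cv2.resize(e["pixels"][130:260,200:330],None,fx=4.5,fy=4.5))
E
```

```text
[0.50227144 0.01810653 0.0768406 ] 0.03583066852781607 [-0.59970369 -0.54225192 -0.8665589 ] [-0.04001707  0.03406956  0.01544705]
```

View pics/v14.png

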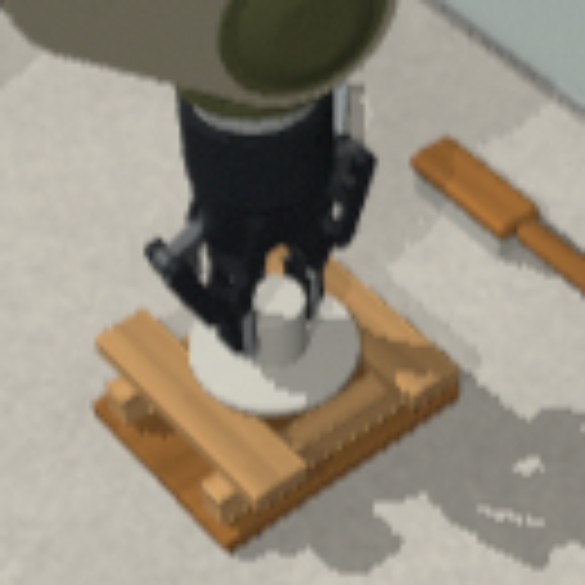

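{"op": "jog_arm", "data": {"dr": [[0,0,0],[0,0,0],[0,0,0],[0,0,0],[0,0,0],[0,0,0],[0,0,0],[0,0,0],[0,0,0],[0,0,0]], "slide": [[0,0,0.0005],[0,0,0.0005],[0,0,0.0005],[0,0,0.0005],[0,0,0.0005],[0,0,0],[0,0,0],[0,0,0],[0,0,0],[0,0,0]], "gripper": [-0.3,-0.3,-0.3,-0.3,-0.3,-0.3,-0.3,-0.3,-0.3,-0.3]}}

```text
time_s: 25.85
position: [0.5023, 0.0181, 0.0759]
tool_rot: [[1.0, 0.027, 0.002], [0.027, -1.0, -0.001], [0.002, 0.001, -1.0]]
ft_force: [-6.1, 1.5, 18.6]
grip_width: 0.0361
```

{"op": "jog_arm", "data": {"dr": [[0,0,0],[0,0,0],[0,0,0],[0,0,0],[0,0,0],[0,0,0],[0,0,0],[0,0,0],[0,0,0],[0,0,0]], "slide": [[0,0,0.0004],[0,0,0.0004],[0,0,0],[0,0,0],[0,0,0],[0,0,0],[0,0,0],[0,0,0],[0,0,0],[0,0,0]], "gripper": [-0.3,-0.3,-0.3,-0.3,-0.3,-0.3,-0.3,-0.3,-0.3,-0.3]}}

```text
time_s: 26.85
position: [0.5023, 0.0181, 0.0758]
tool_rot: [[1.0, 0.027, 0.003], [0.027, -1.0, -0.001], [0.003, 0.001, -1.0]]
ft_force: [-8.7, 0.7, 27.1]
grip_width: 0.0359
```

```bash
python3 - <<'E'
from h import *
d=shot("top","t15.png");e=shot("side","s15.png");s=observe()
print(s["position"],s["grip_width"],s["ft_force"],s["wrist_torque"])
P=np.array(s["position"])
q=proj(e,[P[0],P[1],.092])[0];print("pred captop px crop",(q-[200,130]+.5)*4.5)
cv2.imwrite("pics/v15.png",cv2.resize(e["pixels"][130:260,200:330],None,fx=4.5,fy=4.5))
cv2.imwrite("pics/full15.png",d["pixels"])
E
```

```text
[0.50231897 0.01810611 0.07579263] 0.03578661842135709 [-8.53848372  1.18880187 26.45814168] [ 0.06521515  1.3745814  -0.02734615]
pred captop px crop [272.25943533 297.8327233 ]
```

View pics/v15.png

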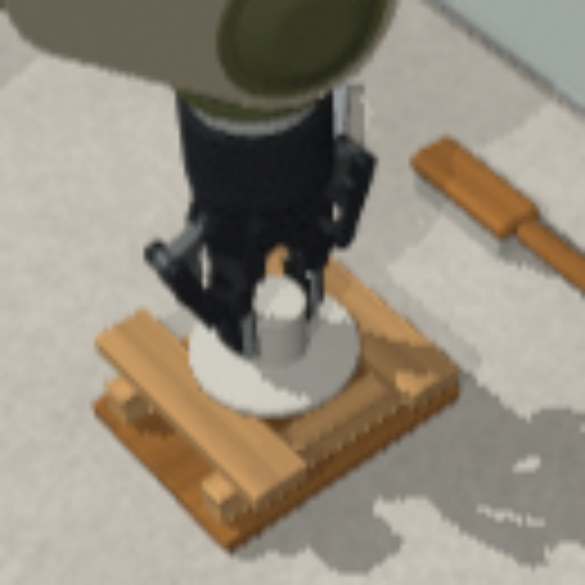

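View pics/full15.png

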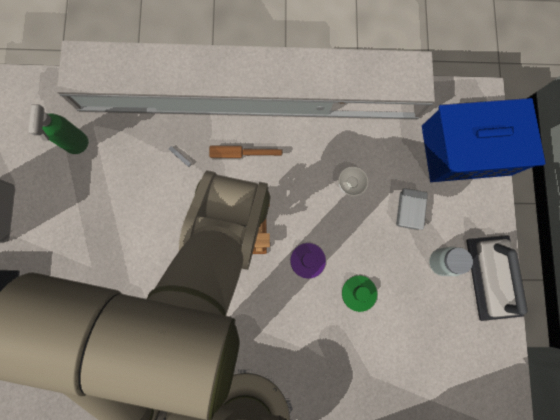

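{"op": "jog_arm", "data": {"dr": [[0,0,0],[0,0,0],[0,0,0],[0,0,0],[0,0,0],[0,0,0],[0,0,0],[0,0,0],[0,0,0],[0,0,0]], "slide": [[-0.0003,0,0],[-0.0003,0,0.0001],[0,0,0],[0,0,0],[0,0,0],[0,0,0],[0,0,0],[0,0,0],[0,0,0],[0,0,0]], "gripper": [-0.3,-0.3,-0.3,-0.3,-0.3,-0.3,-0.3,-0.3,-0.3,-0.3]}}

```text
time_s: 27.95
position: [0.5023, 0.0181, 0.0758]
tool_rot: [[1.0, 0.027, 0.004], [0.027, -1.0, -0.001], [0.004, 0.001, -1.0]]
ft_force: [-6.6, 1.4, 26.4]
grip_width: 0.0361
```

```bash
python3 - <<'E'
from h import *
e=shot("side","s16.png");s=observe();P=np.array(s["position"])
print(P,s["grip_width"],s["ft_force"])
th=np.linspace(0,2*np.pi,90)
im=cv2.resize(e["pixels"],None,fx=5,fy=5,interpolation=cv2.INTER_CUBIC)
off=np.array([-.7,-.3])
for c,r,z,col in((P,.048,.055,(0,0,255)),(P,.019,.092,(0,255,0))):
    q=proj(e,np.c_[c[0]+r*np.cos(th),c[1]+r*np.sin(th),np.full(90,z)])+off;print(r,q.min(0),q.max(0))
    cv2.polylines(im,[np.int32((q+.5)*5)],True,col,1)
cv2.imwrite("pics/v16.png",im[170*5:255*5,215*5:310*5])
E
```

```text
[0.50227304 0.01810603 0.07581962] 0.036120372000759814 [-6.5829193   2.57141971 26.06021132]
0.048 [240.86811718 191.42681771] [279.07210531 220.23185052]
0.019 [251.49764687 189.73571768] [267.07158356 201.20748076]
```

View pics/v16.png

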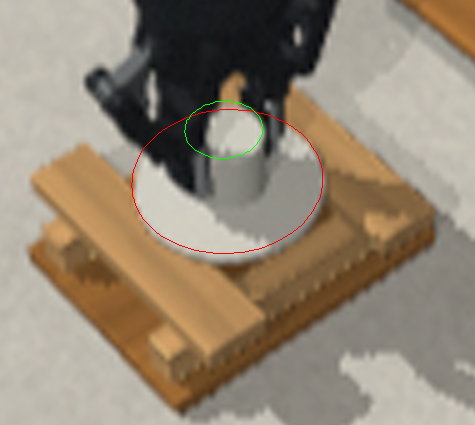

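```bash
python3 - <<'E'
from rig import observe,env
s=observe();print(s["position"],s["ft_force"],s["time_s"])
print(env.close_job())
E
```

```text
[0.50227304 0.01810603 0.07581962] [-6.5829193   2.57141971 26.06021132] 28.0
the job is handed in; nothing more can be done
None
```

I put the stand back together and handed the job in at 28.0 s, with the gripper still holding the cap's hub and pressing down at about 26 N.

- **Slats:** Both lie crosswise on the bearers, about 54 mm either side of the stud, and I let go of both. Square to within about 1°. I measured the one on the -x side as about 1.5 mm off centre along its length. The cap's rim covers the inner edges of both.
- **Cap:** I set the white cap on the stud. The upward force rose to about 8.5 N on the balls, fell to about zero at the click, and rose again when the ceiling met the stud. The cap's underside works out at 49.8 mm above the shelf, against 50 mm when fully home.
- **Bystanders:** The last top view shows nothing else on the shelf moved.

**Checks that did not quite agree:**
- The two cameras differed by 4–6 mm, so I went by the top view, corrected by about 1 mm from the held slat.
- In the last side view the rim sat about 1 pixel off the predicted outline.
- A sideways force of about 7 N remained during the press. A small shift of the arm brought it down from 8.7 N but did not remove it.

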